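Build up the two-tier condiment stand

ROBOT

A 6-joint arm with a two-finger parallel gripper is mounted at the origin on the work surface. World frame = base frame: x ahead of the robot, y to its left, z up, the work surface at z = 0. Lengths are in m, angles in rad, forces in N, time in s.
With the tool pointing down it reaches from about 0.35 to 0.8 m from the base axis. Payload 7.3 kg.
Tool frame: the origin (TCP) lies between the finger pads; the fingertips stand 25 mm ahead of it and the grasp point (between the pads) lies 6 mm ahead of it (r.tip_extent is the distance from the TCP to the fingertips, in m); z points along the fingers, y is the line along which they close (so a half turn about z gives the same grasp; the last joint's range is limited). The gripper opens to 85 mm and grips with 20 to 120 N. Pads are 22 mm wide; open, the fingers measure 114 mm over their backs; the gripper's body (76 mm by 85 mm) begins 54 mm behind the grasp point. The pads swing forward as they close: fully open they stand 13 mm farther back than shut.
Start: joints at [1.025, 0.342, 1.524, -0, 1.275, -0.146], TCP at [0.204, 0.484, 0.256] pointing down, gripper open.
Joint ranges: [-2.53, 2.53], [-0.77, 2.02], [0.04, 2.7], [-1, 4.14], [0.28, 2.66], [-3.11, 3.11]. Speed limits (rad/s): [2.57, 2.57, 3.14, 3.14, 3.14, 3.14].

INTERFACE

Orientations are given as a unit quaternion [x, y, z, w].
In Python, from workcell import r, command_gripper, optics gives the robot as it stands. The module is installed in compiled form; this text tells all that it offers. Calls block until the motion is done:
- r.reach(position, orientation): joint-space move of the TCP to a pose.
- r.move_straight(position, orientation=None, speed=0.15, max_force=None): straight line of the TCP; orientation=None keeps the orientation; speed is the mean speed in m/s. With max_force (N) it stops when the force on the tool has changed by that much, and returns True; else False.
- r.movej(angles): joint-space move.
- command_gripper(opening, force=None): finger opening in m; force is the grip in N (None keeps the last); returns when the fingers have stopped.
- r.hold(seconds).
- r.solve_ik(position, orientation): joint angles nearest the present ones, or None.
- r.read_state(): the state.
- optics.get_image(name): name is "scene" or "top"; returns (picture, depth): 480x640x3 uint8, red, green, blue; 480x640 float32, m along the optical axis (not along the pixel's ray), 0 where there is no reading.
- optics.camera_model(name): a dict with "K" (3x3 intrinsics, pixels), "R" (3x3) and "t" (3): a world point X has camera coordinates R X + t. Camera axes: x right, y down, z forward; pixel columns grow to the right and rows downward; lengths in m; the calibration is good to about 2 mm. A picture is of the moment at which its call begins. camera_model takes no time and is no camera call.
A pose or a line that the arm cannot do raises r.PlanningError and nothing moves.
- r.finish_job(): hands the job in; it is judged then, once.
The state is a dict: "time_s": time; "joint_positions": joint angles; "dq": joint speeds; "tau": joint torques, N m; "eef_pos": TCP position; "eef_rot": TCP orientation; "contact_force": force on the tool from outside, world axes, zero at the start; "torque": the same for the moment, N m; "grip_width": finger opening in m; "grip_force": force on a finger pad.
Only numpy, scipy, OpenCV 4.12 (cv2) and the standard library are available. Lean on these libraries where they do the work, as an engineer would, in place of code of your own. Each camera call takes 0.05 s, during which the arm holds its last target. There are 200 camera calls.

TASK

Build up the wooden condiment stand: first stand the steel tin on its base, in the middle between the two posts, then lower the loose plank onto the posts so that both pins come through its holes and it lies fully down. On the plank stand the pepper mill to the left and the salt pot to the right (left as the robot sees it), each upright on the plank's centre line, halfway between the plank's middle and the pin on that side. Let go of everything and leave the mug, the storage jar and the egg cup where they are.

Things in the scene. Friction and masses are not known exactly. Their poses are not given: they have to be found in the camera images.
- stand: fixed pale wooden stand: base 90 mm (x) by 230 (y), 14 thick; two posts 22 mm across at x 0, y +90 and -90, flat tops 94 mm above the worktop; from the middle of each a steel pin rises 24 mm more, 10 mm across, its upper 10 mm tapering to 5. Origin: centre of the underside, on the worktop; z up. Its +y end is the left end as the robot sees it; turned at most 0.35 rad.
- plank: loose pale wooden plank, 50 mm (x) by 220 (y), 16 thick, lying flat; through holes 13 mm across at x 0, y +90 and -90; ends alike. Origin: centre of the underside; z up. Fully down on the posts its underside is 94 and its top 110 mm above the worktop, the pins 8 mm proud. About 0.13 kg; take it across its 50 mm width at the middle.
- tin: plain steel tin, the widest of the loose round things: a straight cylinder 54 mm across and 70 mm tall, lid flush. Origin: centre of the underside; z up. About 0.15 kg. On the stand's base (14 mm) its top is 10 mm below where the plank will lie, so it must go in before the plank.
- mill: dark wooden pepper mill, 95 mm tall: foot 44 mm across up to 12 mm, straight body 36 mm across from 20 to 66 mm high, a narrow groove at 69 mm, rounded head 36 mm across. Origin: centre of the underside; z up. About 0.12 kg.
- salt: white ceramic salt pot, 65 mm tall: straight and 40 mm across up to 50 mm high, then a domed top. Origin: centre of the underside; z up. About 0.1 kg.
- board: bystander, fixed: plywood board 120 mm (x) by 220 mm (y), 16 mm thick, with a butter dish on it reaching 64 mm above the worktop. Origin: centre of the underside.
- mug: bystander, to be left alone: loose blue mug, 80 mm across, 90 mm tall, behind the others. Origin: centre of the underside.
- jar: bystander, to be left alone: loose glass storage jar with a steel cap, 68 mm across, 100 mm tall, at the left side. Origin: centre of the underside.
- eggcup: bystander, to be left alone: loose white egg cup, 50 mm across the rim, 60 mm tall, hollow on top, at the right side. Origin: centre of the underside.

How it is judged:
On the way, in this order (a step that is already met when the one before it is completed fails the run):
1. the tin stands on the base in the middle between the posts, let go (x of tin in the frame of stand between -0.015 and 0.015 m and y of tin in the frame of stand between -0.015 and 0.015 m and z of tin in the frame of stand between 0.009 and 0.019 m and angle between tin's own z axis and vertical below 0.1 rad and linear speed of tin below 0.02 m/s and contact force between the fingers and tin below 0.3 N), for 0.2 s.
2. the plank lies fully down on both posts over the tin, pins through its holes, let go (x of tin in the frame of stand between -0.015 and 0.015 m and y of tin in the frame of stand between -0.015 and 0.015 m and z of tin in the frame of stand between 0.009 and 0.019 m and angle between tin's own z axis and vertical below 0.1 rad and x of plank in the frame of stand between -0.006 and 0.006 m and y of plank in the frame of stand between -0.006 and 0.006 m and z of plank in the frame of stand between 0.09 and 0.098 m and angle between the y axis of plank and the y axis of stand, either way round below 0.06 rad and angle between plank's own z axis and vertical below 0.05 rad and linear speed of plank below 0.02 m/s and contact force between the fingers and plank below 0.3 N), for 0.2 s.
At the end, for the whole second after the job is handed in: Tin upright on the base within 15 mm of the middle between the posts; plank fully down on both (4 mm in height, 6 mm sideways), pins through; mill (left) and salt (right) upright on it, within 15 mm of the point 45 mm from its middle, 13 mm of its centre line; all released, at rest (all of step 2 and x of mill in the frame of stand between -0.013 and 0.013 m and y of mill in the frame of stand between 0.03 and 0.06 m and z of mill in the frame of stand between 0.105 and 0.115 m and angle between each of mill, salt's own z axis and vertical below 0.1 rad and x of salt in the frame of stand between -0.013 and 0.013 m and y of salt in the frame of stand between -0.06 and -0.03 m and z of salt in the frame of stand between 0.105 and 0.115 m and linear speed of each of tin, mill, salt below 0.02 m/s and contact force between the fingers and tin below 0.3 N and contact force between the fingers and mill below 0.3 N and contact force between the fingers and salt below 0.3 N); the robot touches nothing.
It fails at once if the mug is pushed more than 30 mm or tipped (distance of mug from where it was at the start of the episode above 0.03 m or angle between mug's own z axis and vertical above 0.4 rad).
It fails at once if the storage jar is pushed more than 30 mm or tipped (distance of jar from where it was at the start of the episode above 0.03 m or angle between jar's own z axis and vertical above 0.4 rad).
It fails at once if the egg cup is pushed more than 30 mm or tipped (distance of eggcup from where it was at the start of the episode above 0.03 m or angle between eggcup's own z axis and vertical above 0.4 rad).
It also fails if it takes over 109 s, if anything falls off the work surface, if the arm or the gripper's body presses on something with over 40 N, if the wrist force passes 120 N, or if a joint passes its speed limit or range.

## Working session

There is one attempt and no reset: what is moved stays moved. The work goes in short steps, each a Python script; the robot and the scene stay as the last script left them, time stands still between calls to the robot, and variables do not carry over. Pictures are saved under pics/ and viewed, at most 14 in all, crops included, and the job is handed in when it is done.

```bash
mkdir -p pics; python3 - <<'E'
from workcell import r,optics
import cv2,numpy as np
for n in("scene","top"):
    p,d=optics.get_image(n);cv2.imwrite(f"pics/{n}0.png",p[:,:,::-1]);np.savez(f"{n}0.npz",p=p,d=d)
    m=optics.camera_model(n);print(n,m,(d>0).mean())
print(r.read_state(),r.tip_extent)
E
```

```text
scene {'K': array([[570.39884558,   0.        , 318.50003788],
       [  0.        , 570.39884558, 247.91698561],
       [  0.        ,   0.        ,   1.        ]]), 'R': array([[ 0.66287085,  0.74865399, -0.01092877],
       [ 0.59995591, -0.53983045, -0.59045406],
       [-0.44794547,  0.38483801, -0.80699725]]), 't': array([-0.41189986, -0.32019067,  1.48857264])} 0.9961002604166667
top {'K': array([[483.88111531,   0.        , 325.93685819],
       [  0.        , 483.88111531, 242.26142275],
       [  0.        ,   0.        ,   1.        ]]), 'R': array([[ 0.02239906, -0.99972652, -0.00672017],
       [-0.99729904, -0.02187336, -0.07011554],
       [ 0.06994938,  0.00827254, -0.99751624]]), 't': array([-0.00899506,  0.59899547,  1.27412811])} 0.9959733072916667
{'time_s': 0.1, 'joint_positions': array([ 1.02500587e+00,  3.42631386e-01,  1.52493237e+00, -4.24241542e-05,
        1.27540876e+00, -1.46000467e-01]), 'dq': array([ 0.0020005 , -0.0029568 , -0.00323628,  0.00036805, -0.00088371,
       -0.00042079]), 'tau': array([ 1.65110734e-03, -4.34446657e+01, -2.46494722e+01, -1.83405468e-04,
        4.59345145e-03,  2.56096934e-05]), 'eef_pos': array([0.20415914, 0.48331649, 0.25570288]), 'eef_rot': array([ 1.98560307e-01,  9.80088429e-01, -6.55949365e-04, -2.14827207e-04]), 'contact_force': array([ 1.13026016, -1.15438251,  0.1089415 ]), 'torque': array([-0.04424818, -0.04482801, -0.00318149]), 'grip_force': 0.0, 'grip_width': 0.08525691482420661} 0.025
```

View pics/scene0.png

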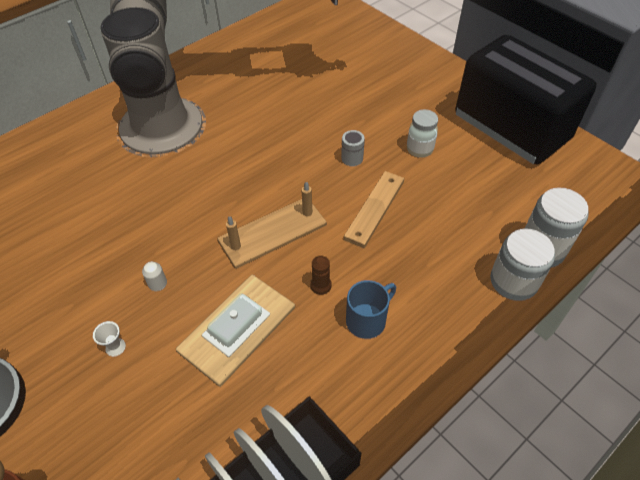

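View pics/top0.png

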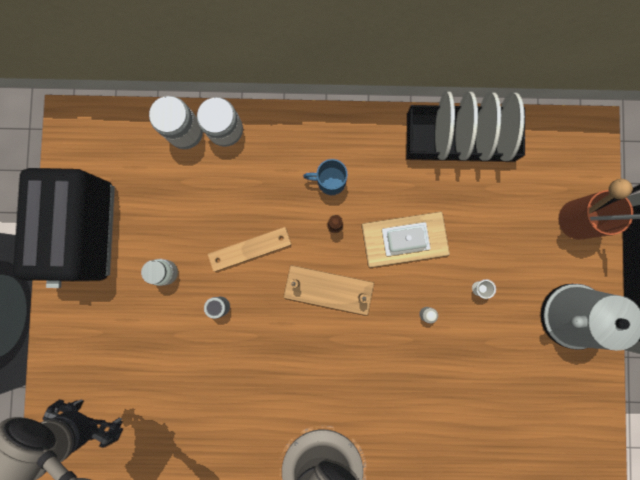

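```bash
cat > h.py <<'E'
import numpy as np,cv2
from workcell import r,optics,command_gripper
def cloud(n,d):
    m=optics.camera_model(n);v,u=np.mgrid[:480,:640]
    c=np.stack([(u-m['K'][0,2])/m['K'][0,0]*d,(v-m['K'][1,2])/m['K'][1,1]*d,d],-1)
    X=(c-m['t'])@m['R'];X[d<=0]=np.nan;return X
def proj(n,X):
    m=optics.camera_model(n);c=m['K']@(m['R']@np.asarray(X)+m['t']);return c[:2]/c[2]
def near(X,xy,rad,z0,z1):
    P=X.reshape(-1,3);k=(np.hypot(*(P[:,:2]-xy).T)<rad)&(P[:,2]>z0)&(P[:,2]<z1);return P[k]
def rect(P):
    c,s,a=cv2.minAreaRect((P[:,:2]*1000).astype(np.float32));a=np.radians(a)
    if s[0]>s[1]:a+=np.pi/2;s=s[::-1]   # a: direction of x (short) axis; long = a+90
    a=(a+np.pi/2)%np.pi-np.pi/2
    return np.array(c)/1000,np.array(s),a
def circ(P):
    c,R=cv2.minEnclosingCircle((P[:,:2]*1000).astype(np.float32));return np.array(c)/1000,R
E
python3 - <<'E'
from h import *
px=dict(tin=(216,308),jar=(158,272),mill=(336,224),salt=(430,316),eggcup=(484,289),mug=(332,177),plank=(250,250),stand=(329,290),board=(405,240))
H=dict(tin=.07,jar=.1,mill=.095,salt=.065,eggcup=.06,mug=.09,plank=.016,stand=.014,board=.016)
C={n:cloud(n,np.load(n+"0.npz")['d']) for n in("top","scene")}
for n,X in C.items():
    z=near(X,np.array([.35,.0]),.1,-.05,.01)[:,2];print(n,"table",np.median(z),z.std())
for k,(u,v) in px.items():
    x=C['top'][v,u];print(k,x.round(4))
    for n in C:
        z1=H[k]+.006
        if k in('stand','plank','board'):
            P=near(C[n],x[:2],.14 if k!='board' else .128,.008,z1+.0);c,s,a=rect(P);print('  ',n,len(P),c.round(4),s.round(1),a.round(3),'z',np.median(P[:,2]).round(4))
        else:
            P=near(C[n],x[:2],.05,.015,z1);t=P[:,2].max();Q=P[P[:,2]>H[k]-.007];
            c,R=circ(Q) if len(Q) else (np.zeros(2),0);c2,R2=circ(P)
            print('  ',n,len(P),'ztop',t.round(4),'top',c.round(4),round(R,4),Q[:,:2].mean(0).round(4),'all',c2.round(4),round(R2,3))
x=C['top'][290,329]
for n in C:
    P=near(C[n],x[:2],.14,.07,.13)
    _,l,c=cv2.kmeans((P[:,:2]).astype(np.float32),2,None,(3,50,1e-6),5,0)
    for i in(0,1):
        Q=P[l[:,0]==i];a=Q[(Q[:,2]<.098)&(Q[:,2]>.09)];b=Q[Q[:,2]>.1];print(n,len(Q),circ(a) if len(a) else 0,len(b),b.mean(0) if len(b) else 0,Q[:,2].max())
E
```

```text
top table 0.0006902319649425789 0.0026545405150229886
scene table 0.0004677882513143328 0.0021024639342904798
tin [0.4213 0.2804 0.0719]
   top 431 ztop 0.0759 top [0.4218 0.2868] 27.1203 [0.4218 0.2861] all [0.4219 0.2867] 27.285
   scene 637 ztop 0.0756 top [0.4239 0.2863] 29.5637 [0.4252 0.2838] all [0.4239 0.2862] 29.57
jar [0.5095 0.4212 0.105 ]
   top 765 ztop 0.106 top [0.5089 0.4366] 30.5162 [0.5095 0.4361] all [0.5095 0.4348] 34.045
   scene 1109 ztop 0.1047 top [0.5104 0.4352] 31.7587 [0.5123 0.433 ] all [0.5126 0.4327] 34.995
mill [ 0.6406 -0.0207  0.0965]
   top 207 ztop 0.1004 top [ 0.6477 -0.0169] 16.9789 [ 0.6473 -0.0172] all [ 0.6476 -0.0178] 20.396
   scene 594 ztop 0.0984 top [ 0.6497 -0.0197] 17.6085 [ 0.6508 -0.0203] all [ 0.65   -0.0198] 21.23
salt [ 0.4125 -0.2674  0.0586]
   top 221 ztop 0.0693 top [ 0.4136 -0.2673] 16.6581 [ 0.4139 -0.2674] all [ 0.4134 -0.267 ] 20.047
   scene 456 ztop 0.069 top [ 0.4163 -0.2696] 16.4795 [ 0.4174 -0.27  ] all [ 0.4167 -0.2709] 20.981
eggcup [ 0.4842 -0.4145  0.0309]
   top 283 ztop 0.0657 top [ 0.4852 -0.4081] 25.0476 [ 0.484
[... 607 characters left out ...]
.0145
   scene 3158 [ 0.5058 -0.0116] [160.6 230.3] -0.175 z 0.0142
board [ 0.6073 -0.2022  0.0519]
   top 2431 [ 0.6082 -0.2072] [170.6 228.6] 0.074 z 0.0164
   scene 4045 [ 0.614  -0.2092] [122.  220.1] 0.179 z 0.0162
top 61 (array([0.48834442, 0.08394061]), 10.668492317199707) 11 [0.48869259 0.08430721 0.11188056] 0.12002651836787173
top 66 (array([ 0.45553909, -0.09244048]), 10.8701171875) 11 [ 0.45623113 -0.09233432  0.11178934] 0.1179837687863002
scene 147 (array([0.48953815, 0.08312884]), 11.32763671875) 30 [0.49106336 0.08169272 0.10900721] 0.11779383747661198
scene 153 (array([ 0.45809512, -0.09442849]), 11.13964557647705) 31 [ 0.4592938  -0.09525949  0.10903664] 0.11822321779571004
```

```bash
cat >> h.py <<'E'
from scipy.spatial.transform import Rotation as Ro
def quat(psi):
    return (Ro.from_euler('z',psi)*Ro.from_euler('x',np.pi)).as_quat()
def best(pos,psi):
    o=[]
    for p in(psi,psi+np.pi,psi-np.pi):
        q=r.solve_ik(pos,quat(p))
        if q is not None:o.append((abs(q[5]),p,q))
    return min(o,key=lambda t:t[0])
def plankpose(X,seed,z0,z1,n=''):
    k=((X[...,2]>z0)&(X[...,2]<z1)).astype(np.uint8)
    k=cv2.morphologyEx(k,cv2.MORPH_CLOSE,np.ones((3,3)));_,l=cv2.connectedComponents(k)
    L=l==l[seed[1],seed[0]]
    P=X[L&(X[...,2]>z0)&(X[...,2]<z1)];return rect(P),P
A=-.18; S=np.array([.4729,-.0050])
def st(x,y):return S+np.array([[np.cos(A),-np.sin(A)],[np.sin(A),np.cos(A)]])@[x,y]
PSI=A+np.pi/2
E
python3 - <<'E'
from h import *
for n,s in(("top",(250,250)),("scene",(375,208))):
    X=cloud(n,np.load(n+"0.npz")['d']);(c,s_,a),P=plankpose(X,s,.009,.024);print(n,c,s_,a,len(P),P[:,:2].mean(0))
for p in[(.4228,.2865),tuple(st(0,0))]:
    for z in(.25,.046):
        b=best([*p,z],PSI);print(p,z,b[1],b[2].round(2))
E
```

```text
top [0.57917413 0.2125231 ] [ 56.79620361 219.73062134] 0.3652654598356544 1500 [0.57660278 0.21131438]
scene [0.57678149 0.21121323] [ 52.31472778 226.16566467] 0.3616856054088562 1706 [0.58076875 0.20406079]
(0.4228, 0.2865) 0.25 1.3907963267948966 [ 0.45  0.32  1.57 -0.    1.25  0.63]
(0.4228, 0.2865) 0.046 1.3907963267948966 [ 0.45  0.59  1.81 -0.    0.75  0.63]
(np.float64(0.4729), np.float64(-0.005)) 0.25 1.3907963267948966 [-0.17  0.25  1.67 -0.    1.22  0.01]
(np.float64(0.4729), np.float64(-0.005)) 0.046 1.3907963267948966 [-0.17  0.54  1.91 -0.    0.69  0.01]
```

```bash
cat >> h.py <<'E'
def say(t):
    s=r.read_state();print(t,round(s['time_s'],1),s['eef_pos'].round(4),'w',round(s['grip_width'],4),'F',round(s['grip_force'],1),s['contact_force'].round(1))
def pick(xy,z,psi,op=.075,force=40,zt=.25):
    q=quat(best([*xy,zt],psi)[1]);command_gripper(op)
    r.reach([*xy,zt],q);hit=r.move_straight([*xy,z],q,speed=.2,max_force=8)
    command_gripper(0,force);say('gripped hit=%s'%hit);r.move_straight([*xy,zt],q,speed=.2);say('lifted')
def place(xy,z,psi,op=.075,zt=.28):
    q=quat(best([*xy,zt],psi)[1]);r.reach([*xy,zt],q)
    r.move_straight([*xy,z+.03],q,speed=.2);hit=r.move_straight([*xy,z-.002],q,speed=.04,max_force=5)
    say('down hit=%s'%hit);command_gripper(op);r.hold(.2);r.move_straight([*xy,zt],q,speed=.2);say('released')
E
python3 - <<'E'
from h import *
pick((.4228,.2865),.046,PSI)
place(st(0,0),.061,PSI)
for n in("scene","top"):
    p,d=optics.get_image(n);cv2.imwrite(f"pics/{n}1.png",p[:,:,::-1]);np.savez(f"{n}1.npz",p=p,d=d)
    X=cloud(n,d);P=near(X,st(0,0),.06,.075,.092);print(n,len(P),circ(P) if len(P) else '')
E
```

```text
gripped hit=False 3.0 [0.4234 0.2868 0.0472] w 0.0534 F 41.5 [-1.1  0.6  6. ]
lifted 4.2 [0.4222 0.2862 0.2488] w 0.0534 F 42.2 [-0.6  0.8 -1.5]
down hit=True 7.1 [ 0.4726 -0.005   0.0609] w 0.0534 F 42.3 [ 0.5 -0.4  2.5]
released 8.9 [ 0.4724 -0.0049  0.279 ] w 0.075 F 0.0 [-0.1  0.1 -0.6]
scene 444 (array([ 0.472     , -0.00694886]), 28.296979904174805)
top 0
```

View pics/scene1.png

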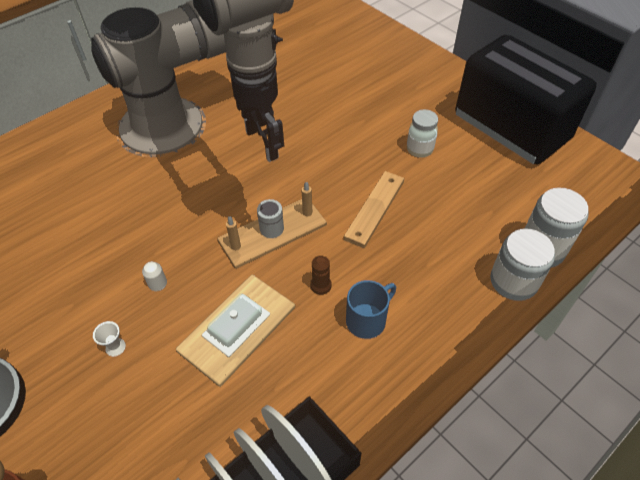

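The tin stands upright between the posts (scene pixel 270,218), within ~2 mm of the middle. Now the plank.

```bash
python3 - <<'E'
from h import *
pick((.578,.2115),.026,.363+np.pi/2,op=.065,force=60,zt=.2)
p=st(0,0);q=quat(best([*p,.22],PSI)[1]);r.reach([*p,.22],q);r.move_straight([*p,.165],q,speed=.15);r.hold(.3);say('hover')
for n in("scene","top"):
    p,d=optics.get_image(n);np.savez(f"{n}2.npz",p=p,d=d)
    u,v=proj(n,[*st(0,0),.13]).astype(int);cv2.imwrite(f"pics/{n}2.png",cv2.resize(p[v-75:v+75,u-100:u+100,::-1],None,fx=4,fy=4,interpolation=cv2.INTER_CUBIC));print(n,u,v)
E
```

```text
gripped hit=False 11.6 [0.5792 0.2117 0.028 ] w 0.0483 F 63.2 [-0.5 -1.6  6.4]
lifted 12.6 [0.5772 0.2113 0.1986] w 0.0483 F 62.3 [-0.1 -0.5 -1.4]
hover 14.3 [ 0.4733 -0.005   0.1657] w 0.0484 F 62.3 [-0.4 -0.  -0.2]
scene 267 194
top 328 290
```

View pics/scene2.png

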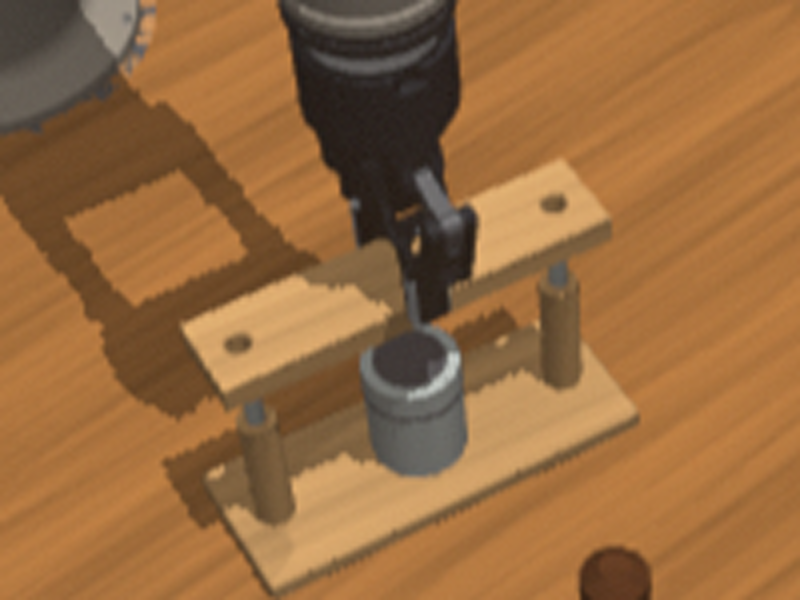

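View pics/top2.png

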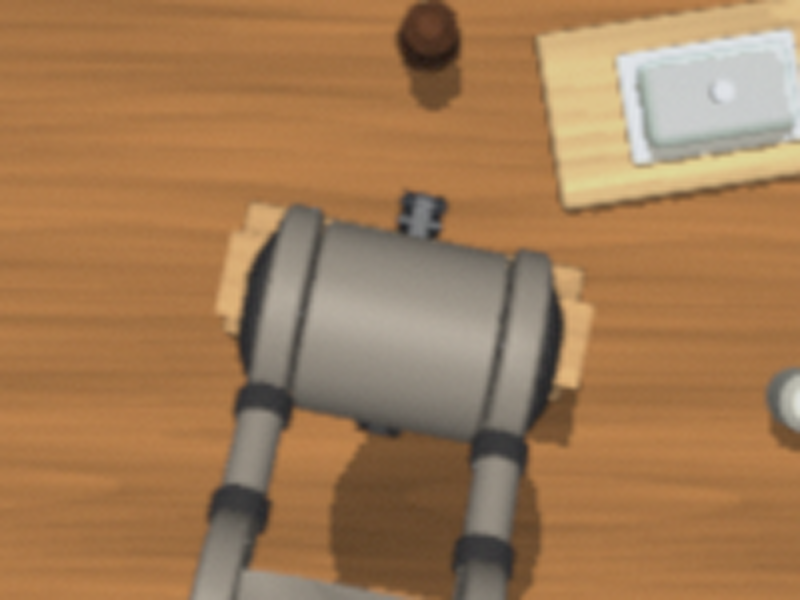

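```bash
cat >> h.py <<'E'
def ray(n,uv,z):
    m=optics.camera_model(n);d=m['R'].T@np.linalg.solve(m['K'],[*uv,1]);o=-m['R'].T@m['t'];return (o+d*(z-o[2])/d[2])[:2]
def holes(p,guess,z,n='scene',w=6):
    g=p.astype(int).sum(2);o=[]
    for u,v in guess:
        a=g[v-w:v+w+1,u-w:u+w+1];wt=np.clip(np.median(a)*.72-a,0,None)
        k=(wt>0).astype(np.uint8);nn,l,s,c=cv2.connectedComponentsWithStats(k)
        i=1+np.argmin(np.hypot(*(c[1:]-w).T));wt=wt*(l==i);yy,xx=np.mgrid[v-w:v+w+1,u-w:u+w+1]
        uv=((wt*xx).sum()/wt.sum(),(wt*yy).sum()/wt.sum());o.append(ray(n,uv,z));print('hole px',np.round(uv,2),s[i],o[-1].round(4))
    return o
E
python3 - <<'E'
from h import *
f=np.load("scene2.npz");X=cloud('scene',f['d'])
b,a=holes(f['p'],[(226,205),(305,170)],.1537)
print('mid',(a+b)/2,'len',np.hypot(*(a-b)),'yaw',np.arctan2(-(a-b)[0],(a-b)[1]))
pa,pb=np.array([.4895,.0831]),np.array([.4581,-.0944]);e=(pa+pb)/2-(a+b)/2;print('err pins-holes',e)
for s in((237,200),(295,175)):
    (c,sz,an),P=plankpose(X,s,.145,.163);print(c,sz,an,len(P),np.median(P[:,2]))
# same hole method on plank while on table, scene0, vs plank centre
f=np.load("scene0.npz");a,b=holes(f['p'],[(359,234),(391,181)],.016);print((a+b)/2,np.hypot(*(a-b)),np.arctan2(-(b-a)[0],(b-a)[1]))
f=np.load("top0.npz");a,b=holes(f['p'],[(218,260),(281,238)],.016,'top');print((a+b)/2,np.hypot(*(a-b)),np.arctan2(-(b-a)[0],(b-a)[1]))
E
```

```text
hole px [226.34 204.54] [ 3  4  7  4 23] [ 0.4573 -0.0948]
hole px [305.3  169.61] [ 3  4  7  4 23] [0.4898 0.0824]
mid [ 0.47352691 -0.00623801] len 0.1801725539668223 yaw -0.1816008644236633
err pins-holes [0.00027309 0.00058801]
[ 0.47611972 -0.00644781] [ 68.74059296 221.90460205] -0.22180829560608384 1950 0.15374980183678075
[ 0.47611972 -0.00644781] [ 68.74059296 221.90460205] -0.22180829560608384 1950 0.15374980183678075
hole px [358.34 233.7 ] [ 2  4  7  4 19] [0.611  0.1261]
hole px [391.18 180.06] [ 4  4  5  3 15] [0.5477 0.2941]
[0.57933833 0.21012864] 0.17953280980917943 0.36019114844861894
hole px [216.84 259.34] [ 3  4  5  4 16] [0.547  0.2961]
hole px [280.47 237.04] [ 4  4  5  4 15] [0.6108 0.1269]
[0.57891277 0.21151553] 0.1807572775240645 -2.7810254200194215
```

```bash
python3 - <<'E'
from h import *
q=quat(best([*st(0,0),.165],PSI)[1]);p=st(0,0)+[.0003,.0005]
hit=r.move_straight([*p,.132],q,speed=.05,max_force=8);say('a%s'%hit)
if not hit:
    hit=r.move_straight([*p,.119],q,speed=.03,max_force=8);say('b%s'%hit)
p,d=optics.get_image("scene");u,v=proj('scene',[*st(0,0),.1]).astype(int)
cv2.imwrite("pics/scene3.png",cv2.resize(p[v-75:v+75,u-100:u+100,::-1],None,fx=4,fy=4,interpolation=cv2.INTER_CUBIC))
E
```

```text
aFalse 15.3 [ 0.4733 -0.0045  0.1321] w 0.0482 F 62.3 [ 0.1 -0.6 -2. ]
bTrue 15.7 [ 0.4734 -0.0045  0.122 ] w 0.0479 F 63.2 [-2.5  0.2  6.6]
```

View pics/scene3.png

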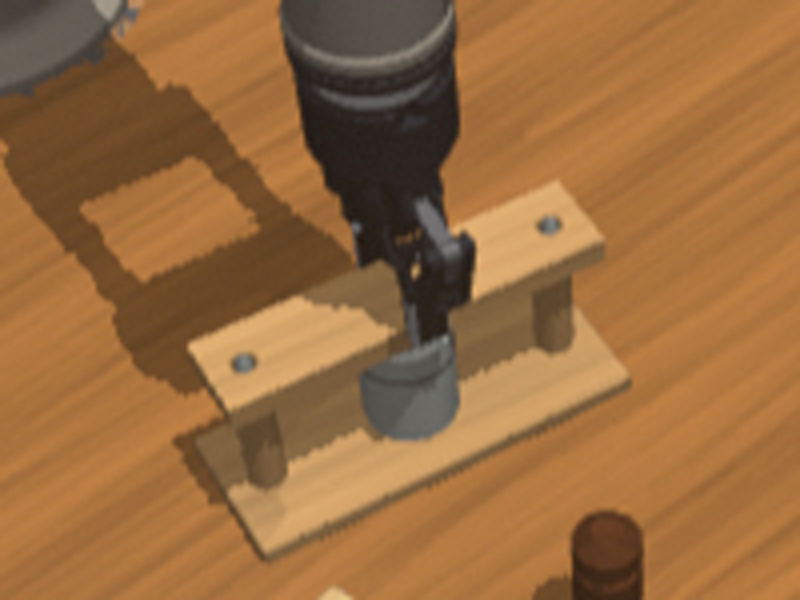

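Both pins sit in the holes (crop 245,362 and 550,225) with the plank at post height; release, verify, and go on with salt and mill.

```bash
python3 - <<'E'
from h import *
s=r.read_state();e=s['eef_pos'];q=quat(best([*st(0,0),.165],PSI)[1])
command_gripper(.07);r.hold(.2);r.move_straight([e[0],e[1],.26],q,speed=.15);say('rel')
p,d=optics.get_image("scene");X=cloud('scene',d);u,v=proj('scene',[*st(0,0),.11]).astype(int)
(c,sz,an),P=plankpose(X,(u,v),.1,.122);print('plank',c,sz,an,np.median(P[:,2]))
T=(P[:,:2]-S)@[-np.sin(A),np.cos(A)]
print('z by end',[np.median(P[k,2]).round(4) for k in(T<-.05,abs(T)<.05,T>.05)])
if abs(np.median(P[:,2])-.11)<.004:
    pick((.4150,-.2685),.041,PSI,op=.065,force=30,zt=.25)
    place(st(0,-.045),.151,PSI,op=.065,zt=.28)
    pick((.6486,-.0184),.054,PSI,op=.06,force=30,zt=.28)
p,d=optics.get_image("scene");cv2.imwrite("pics/scene4.png",p[:,:,::-1])
E
```

```text
rel 17.3 [ 0.4729 -0.0045  0.2592] w 0.0701 F 0.0 [0.  0.4 0.2]
plank [ 0.47303851 -0.00561497] [ 58.25238037 221.01167297] -0.19075357360883327 0.11013649804418889
z by end [np.float64(0.1102), np.float64(0.1101), np.float64(0.1102)]
gripped hit=False 20.2 [ 0.4154 -0.2689  0.0421] w 0.0384 F 30.3 [-0.2  0.8  6.1]
lifted 21.4 [ 0.4145 -0.2681  0.2489] w 0.0386 F 30.3 [-0.5 -0.1 -1.5]
down hit=True 23.6 [ 0.4646 -0.0491  0.1519] w 0.039 F 31.0 [-1.1  0.1  5.1]
released 25.0 [ 0.4643 -0.0491  0.279 ] w 0.0648 F 0.0 [ 0.2  1.1 -0.1]
gripped hit=False 27.6 [ 0.6493 -0.0185  0.0553] w 0.035 F 29.9 [-1.2 -0.1  6.9]
lifted 28.9 [ 0.6481 -0.0183  0.2785] w 0.0351 F 30.1 [-1.2  0.4 -1.3]
```

View pics/scene4.png

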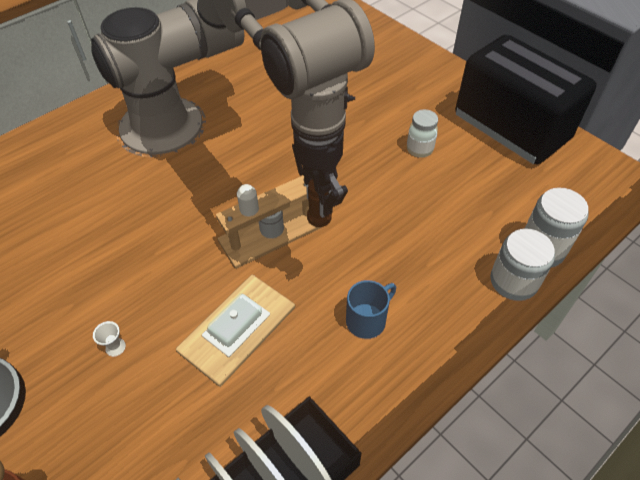

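The salt pot stands on the right of the plank (247,200); the mill hangs upright in the gripper (320,200).

```bash
python3 - <<'E'
from h import *
place(st(0,.045),.165,PSI,op=.06,zt=.30)
r.movej([1.025,.342,1.524,0,1.275,-.146]);r.hold(.3);say('home')
p,d=optics.get_image("scene");cv2.imwrite("pics/scene5.png",cv2.resize(p[120:320,130:400,::-1],None,fx=2.9,fy=2.9))
inv=lambda c:(c-S)@np.array([[np.cos(A),-np.sin(A)],[np.sin(A),np.cos(A)]])
for n in("scene","top"):
    d=optics.get_image(n)[1];X=cloud(n,d)
    for k,y,z0,z1 in(('mill',.045,.13,.212),('salt',-.045,.125,.182)):
        P=near(X,st(0,y),.04,z0,z1);c,R=circ(P);print(n,k,inv(c).round(4),R,P[:,2].max())
    P=near(X,st(0,0),.13,.1,.114);print(n,'plank z',np.median(P[:,2]))
P=near(X:=cloud('scene',optics.get_image('scene')[1]),st(0,0),.06,.03,.086);print('tin',inv(circ(P)[0]),circ(P)[1])
E
```

```text
down hit=True 31.1 [0.4808 0.0393 0.1651] w 0.0351 F 30.6 [0.5 0.  4.3]
released 32.5 [0.4804 0.0393 0.2989] w 0.0597 F 0.0 [0.3 0.7 0.6]
home 34.7 [0.2049 0.4836 0.2564] w 0.0598 F 0.0 [-0.  -0.3 -0.7]
scene mill [0.0014 0.0442] 19.323713302612305 0.20865734555990695
scene salt [ 0.0017 -0.0464] 19.630281448364258 0.178241155639223
scene plank z 0.10996457281336512
top mill [-0.0012  0.0445] 19.23428726196289 0.21051573564392034
top salt [-0.0023 -0.0444] 19.739355087280273 0.18039240359992453
top plank z 0.11041935909276715
tin [ 0.00221487 -0.00214995] 26.82781982421875
```

View pics/scene5.png

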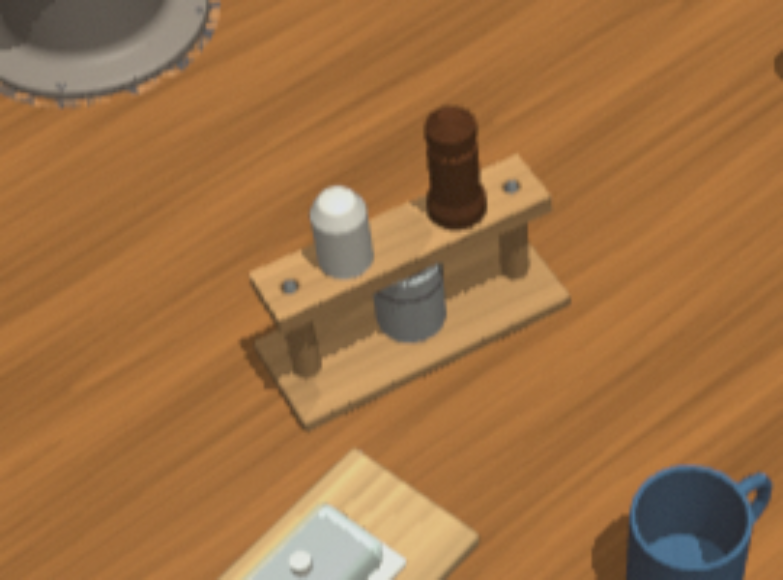

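Everything is in place: the mill (455,165) and the salt pot (340,230) stand upright on the seated plank, with pins showing at (290,287) and (512,187).

```bash
python3 -c "
from workcell import r
print(r.finish_job())"
```

```text
the job is handed in; nothing more can be done
None
```

The stand is built and handed in after about 35 s of robot time: in the last camera check the tin, plank, mill and salt pot were all within tolerance and released, and the mug, jar and egg cup were not touched; the interface gave no verdict.

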